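# Free the stuck lid of the dog-biscuit tub

### The arm

A 6-joint arm with a two-finger parallel gripper is mounted at the origin on the work surface. World frame = base frame: x ahead of the robot, y to its left, z up, the work surface at z = 0. Lengths are in mm, angles in rad, forces in N, time in s.
With the tool pointing down it reaches from about 300 to 775 mm from the base axis. Payload 14.6 kg.
Tool frame: the origin (TCP) lies midway between the tips of the shut fingers; the grasp point (between the pads) lies 19 mm behind it; z points along the fingers, y is the direction in which the jaws open and shut (so a half turn about z gives the same grasp; the last joint's range is limited). The gripper opens to 94 mm and grips with 3 to 60 N. Pads are 16 mm wide; open, the fingers measure 119 mm over their backs; the gripper's body (75 mm by 177 mm) begins 78 mm behind the grasp point.
Start: joints at [-1.17, 0.3, 1.521, -0, 1.321, -0.067], TCP at [248, -490.903, 205.446] pointing down, gripper open.
Joint ranges: [-3.03, 3.03], [-0.79, 2.21], [0.23, 2.52], [-1.04, 4.18], [0, 3.07], [-2.55, 2.55]. Speed limits (rad/s): [2.22, 2.22, 2.57, 3.14, 3.14, 3.14].

### API

Orientations are given as [roll, pitch, yaw] about the fixed x, y, z axes, in that order (R = Rz(yaw) Ry(pitch) Rx(roll)).
In Python, from cell import manip, camera gives the robot as it stands. The module is installed in compiled form; this text tells all that it offers.
- The arm moves only by the tool jog_arm, never from a script. Its argument "commands" is a list of rows, each a list of 7 numbers: the shift along the world's x, y, z in units of 1 m (1.0 is 1 m), then the turn, a rotation vector about the world's x, y, z in units of 120 degrees (1.0 is 120 degrees), then the opening, from 0 (shut) to 1 (fully open). In form: [[x, y, z, ax, ay, az, grip], ...]. A call has exactly 10 rows; each row is the pose to reach, as a shift and turn from the pose commanded when the call began; what a row does not reach only later rows make up. A row lasts 1/8 s, in which the tool goes at most 62.5 mm and 10.7 degrees, less where a joint would pass 70% of its speed; a pose out of reach is approached as far as the arm can. A call with a number of a shift or a turn outside -1 to 1 is refused whole. A call with a gripper value outside its range is refused whole. The fingers move at their own pace and stop on an object; "grip_force" is the grip in N (left out, the last holds). Time passes only in rows, so rows that repeat a pose let the fingers close, or fill a call up. It gives the time, the measured TCP pose, the force and the opening at its end, in the units of the state.
- manip.read_state(): the state, without advancing time (a new reading comes with each control period).
- camera(name): name is "side" or "top" or "wrist"; returns a dict with "pixels" (400x640x3 uint8, blue, green, red), "vertical_fov" (degrees; the focal length in pixels is half the picture's height over the tangent of half this angle, whatever the lens; pixels are square), "cx", "cy" (the principal point, pixels), "k1" (the pictures are not rectified: a ray, as slopes to the right and down, at radius r is drawn at 1 + k1 r^2 times it, then the intrinsics apply), "rvec" (rotation vector, rad) and "tvec" (3), from world to camera coordinates, as OpenCV has them. Camera axes: x right, y down, z forward; pixel columns grow to the right and rows downward; lengths in mm; the calibration is good to about 2 mm. A picture is of the moment at which its call begins. There is no depth.
- manip.sign_off(): hands the job in, once; it reports no verdict.
The state is a dict: "clock": time; "joints": joint angles; "qd": joint speeds; "effort": joint torques, N m; "eef_pos": TCP position; "eef_rot": TCP orientation; "wrist_force": force on the tool from outside, world axes, zero at the start; "moment": the same for the moment, N m; "finger_gap": finger opening in mm.
Only numpy, scipy, OpenCV 4.12 (cv2) and the standard library are available. Lean on these libraries where they do the work, as an engineer would, in place of code of your own. Each camera call takes 0.05 s, during which the arm holds its last target.

### The job

The lid of the steel biscuit tub on the hall shelf is stuck: push hard against one end of its grip bar, anticlockwise seen from above, to break it loose, then spin it easily round until it comes free. Lift it off and lay it gently in the white dish, flat and right way up, without dropping it. Leave the keys, the glasses case and the torch where they are.

Things in the scene. Friction and masses are not known exactly. Their poses are not given: they have to be found in the camera images.
- tub: Round steel tub, 114 mm across, screwed to the shelf by a foot flange 132 mm across, 3 mm thick; it cannot move. Origin: centre of its underside, on the shelf; z up along its axis. Shoulder 85 mm, rim of its open neck 108 mm above the origin. Its x axis is where the lid's grip bar (lid x) points when the lid is fully closed; 'lid angle' is counted anticlockwise from there, seen from above.
- lid: Loose grey plastic lid, 112 mm across, about 120 g. Origin: centre of its lower edge; z up; x along the grip bar. Closed, its origin is 90 mm above the tub's. From the origin up: skirt and flat top to 23 mm, then the straight grip bar across the middle of the top, 98 mm long, 12 mm thick, from 23 to 45 mm. The bar stands alone: there is open room along both its sides.
- lid_bar (a point): Centre of the lid's grip bar, half-way up it, on the lid's axis, 34 mm above the lid's origin; axes as the lid's. At lid angle 0 lugs stop the lid lifting or turning clockwise. From 75 to 95 degrees it is free and lifts straight off; at about 99 degrees it meets a stop. It has 1.5 mm of side play and does not rise by itself.
- lid_bar_end (a point): Point half-way up the grip bar on its middle plane, 42 mm from the lid's axis along the lid's +x (the other end is alike); a good place to push sideways. Over about the first 10 degrees of anticlockwise turn the sticky seal resists: about 8 to 15 N here is needed, square to the bar; after that the lid turns with almost no force.
- dish: Loose white ceramic dish, 188 mm across the rim, 22 mm high, 550 g. Origin: centre of its underside, z up. Its floor is flat to 70 mm from the centre, 5 mm above the origin; the sides slope outward.
- shelf: Fixed oak shelf, 260 mm deep (x) and 840 mm long (y), origin under its centre at the height of the robot's base; its top is 120 mm above the origin. A rail 24 mm high runs along its far edge. A birch drawer under it has no part in the job.
- keys: Bystander: ring with three house keys lying flat on the shelf, about 110 mm overall and 4 mm high. Origin: centre of the ring, on the shelf.
- glasses_case: Bystander: black sunglasses case lying on the shelf, 158 mm (its x) by 62 mm by 41 mm high. Origin: centre of its underside.
- torch: Bystander: small aluminium torch standing on its head, 40 mm across at the head, 95 mm high. Origin: centre of its underside.
There are look-alikes about, which are no part of the job. Several things have the shape of the lid; the one meant has the colours described above.

How it is judged:
By the outcome, as a careful person would: the job done as asked, in the order asked, and still so for the second after the job is handed in, with the robot touching nothing.
It also fails if it takes over 51 s, if anything falls off the work surface, if the arm or the gripper's body presses on something with over 40 N, if the wrist force passes 120 N, or if a joint passes its speed limit or range.

## Working session

There is one attempt and no reset: what is moved stays moved. The work goes in short steps, Python scripts to look and compute and a tool call to move; the robot and the scene stay as the last step left them, time stands still between calls to the robot, and variables do not carry over. Pictures are saved under pics/ and viewed, and the job is handed in when it is done.

Besides the shell and the picture viewer there is one more tool, called after "Call:" by a JSON object that holds its "method" and its "body", one argument or row to a line. jog_arm: Moves the arm, as the interface text tells. Its arguments: {"type":"object","properties":{"commands":{"type":"array","items":{"type":"array","items":{"type":"number"}}},"grip_force":{"type":"number"}},"required":["commands"]}

```bash
mkdir -p pics; ls
python3 - <<'E'
from cell import manip,camera
import cv2
print(manip.read_state())
for n in ("side","top","wrist"):
    c=camera(n); cv2.imwrite(f"pics/{n}0.png",c["pixels"])
    print(n,{k:v for k,v in c.items() if k!="pixels"})
E
```

```text
pics
{'clock': 0.0, 'joints': array([-1.16960951e+00,  3.00458566e-01,  1.52158161e+00,  1.99352441e-05,
        1.32070875e+00, -6.65789222e-02]), 'qd': array([-0.00022268, -0.00065698, -0.0002495 ,  0.00048191, -0.00052763,
       -0.00055743]), 'effort': array([-1.50591990e-03, -5.31821108e+01, -3.52735233e+01,  7.07901525e-02,
        2.45206797e-02, -3.68955239e-05]), 'eef_pos': array([ 247.89984683, -490.6669038 ,  204.89298568]), 'eef_rot': array([-3.14044023e+00, -9.61930157e-05,  4.67760737e-01]), 'wrist_force': array([0.59902831, 0.18034094, 0.07210992]), 'moment': array([ 0.00705006,  0.02961777, -0.01919713]), 'finger_gap': 94.60544292828263}
side {'vertical_fov': 49.0403292499619, 'cx': 319.78437676116255, 'cy': 200.91887399850742, 'k1': -0.059591140416518876, 'rvec': array([ 0.4150263 , -2.63212818,  1.35111277]), 'tvec': array([ 547.28104667,  167.07399307, 1250.29116543])}
top {'vertical_fov': 50.790594299615975, 'cx': 316.12096612346613, 'cy': 200.32617360711558, 'k1': 0.01175087727097228, 'rvec': array([ 2.18181839, -2.18465651,  0.07288091]), 'tvec': array([  63.50567337,  574.85024676, 1226.81866076])}
wrist {'vertical_fov': 65.97521396114875, 'cx': 322.1852662665242, 'cy': 196.7971781362012, 'k1': -0.01554080617718774, 'rvec': array([-2.47105598,  1.52166218,  0.20946677]), 'tvec': array([-550.20779391,  -26.73712536,  391.07798234])}
```

View pics/side0.png

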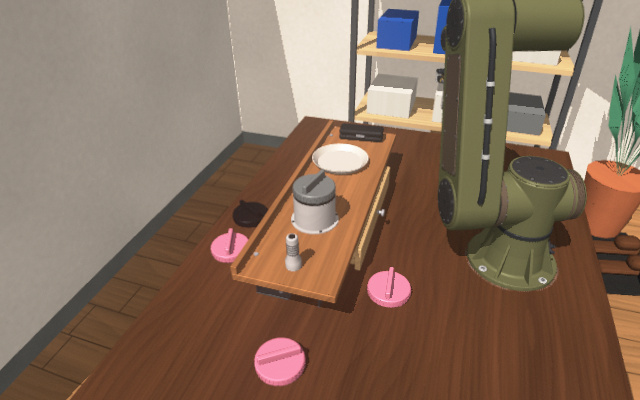

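View pics/top0.png

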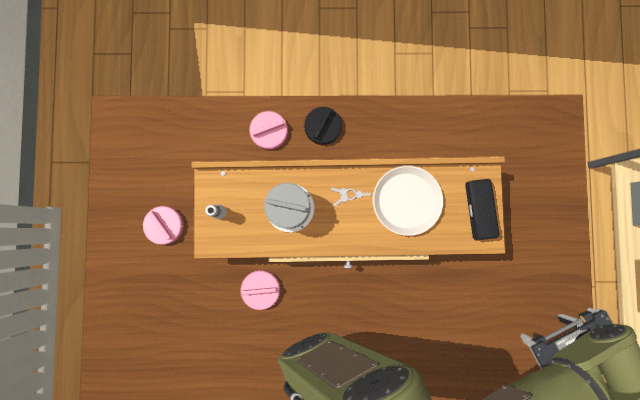

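View pics/wrist0.png

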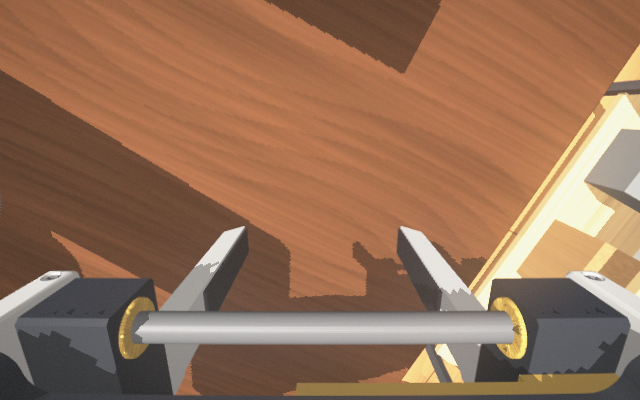

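The top view shows these things shaped like the lid: grey on the tub (289,206), black (323,125), pink (268,130), pink (163,225) and pink (260,290). Grey on the steel tub fits the description. I'll check it in a crop and measure.

```bash
cat > h.py <<'E'
import numpy as np,cv2
from cell import manip,camera
def KK(c):
    f=200/np.tan(np.radians(c["vertical_fov"]/2))
    return np.array([[f,0,c["cx"]],[0,f,c["cy"]],[0,0,1.]]),np.array([c["k1"],0,0,0,0.])
def plane(c,px,z):
    K,D=KK(c); p=cv2.undistortPoints(np.float64(px).reshape(-1,1,2),K,D).reshape(-1,2)
    R=cv2.Rodrigues(c["rvec"])[0]; o=-R.T@c["tvec"]
    d=np.c_[p,np.ones(len(p))]@R
    return o+d*((z-o[2])/d[:,2])[:,None]
def proj(c,P):
    K,D=KK(c); return cv2.projectPoints(np.float64(P).reshape(-1,1,3),c["rvec"],c["tvec"],K,D)[0].reshape(-1,2)
E
python3 - <<'E'
from h import *
c=camera("top"); im=c["pixels"]; s=camera("side")
cv2.imwrite("pics/crop1.png",np.hstack([cv2.resize(im[165:245,240:340],None,fx=4,fy=4,interpolation=2),cv2.resize(s["pixels"][160:240,270:370],None,fx=4,fy=4,interpolation=2)]))
cv2.imwrite("pics/crop2.png",cv2.resize(im[160:245,325:510],None,fx=4,fy=4,interpolation=2))
hsv=cv2.cvtColor(im,cv2.COLOR_BGR2HSV)
# dish
m=((hsv[...,1]<50)&(hsv[...,2]>150)).astype(np.uint8); m[:,:360]=0;m[:, 455:]=0;m[:160]=0;m[245:]=0
ct=max(cv2.findContours(m,0,1)[0],key=cv2.contourArea); e=cv2.fitEllipse(ct); print("dish",e, plane(c,[e[0]],142), cv2.boundingRect(ct))
P=plane(c,ct.reshape(-1,2),142); (cx,cy),r=cv2.minEnclosingCircle(np.float32(P[:,:2])); print(cx,cy,r)
m=((hsv[...,1]<40)).astype(np.uint8); m[:,:255]=0;m[:,325:]=0;m[:175]=0;m[240:]=0
print(hsv[195:220:3,270:315:6,2])
print(plane(c,[[264,203.5],[308,210]],255),plane(c,[[289,206]],233))
# shelf corners
print(plane(c,[[194,258],[504,254]],120))
E
```

```text
dish ((407.6902160644531, 200.19180297851562), (68.00513458251953, 69.31393432617188), 125.63512420654297) [[ 566.30254974 -182.04957221  142.        ]] (373, 166, 70, 69)
566.5765991210938 -181.68238830566406 93.04773712158203
[[186 186 186 184 185 185 167 149]
 [183 187 186 184 185 184 184 162]
 [182 174 172 187 185 185 183 170]
 [139 167 183 183 158 181 184 174]
 [186 186 132 153 181 182 159 176]
 [186 186 186 186 185 117 100 177]
 [187 188 185 185 185 184 178 180]
 [186 188 186 185 186 184 115 158]
 [182 186 186 185 186 183 123 146]]
[[550.8024484  187.00275767 255.        ]
 [535.02564128  81.28574876 255.        ]] [[545.96985224 128.42402124 233.        ]]
[[ 412.34443972  392.00416562  120.        ]
 [ 422.49452642 -442.49746051  120.        ]]
```

View pics/crop1.png

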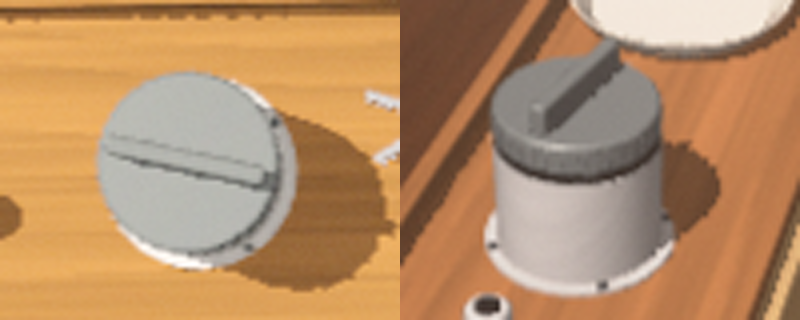

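View pics/crop2.png

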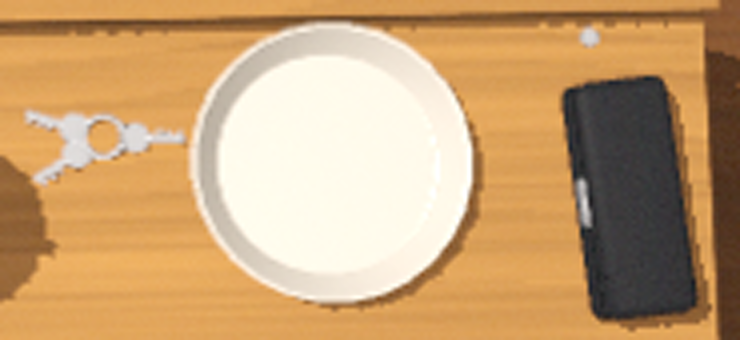

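Run:
```python
from h import *
from scipy.spatial.transform import Rotation as Ro
s=manip.read_state(); c=camera("wrist")
R=cv2.Rodrigues(c["rvec"])[0]; o=-R.T@c["tvec"]
T=Ro.from_euler("xyz",s["eef_rot"]).as_matrix()
print("cam in tool",T.T@(o-s["eef_pos"]),"axis",T.T@R[2],"right",T.T@R[0], "cam world",o)
c=camera("top")
print(plane(c,[[266.2,200.5],[308,210]],255),plane(c,[[287.3,205.4]],233),s["clock"])
P=plane(c,[[266.2,200.5],[308,210]],255);d=P[0]-P[1];print(np.degrees(np.arctan2(d[1],d[0])),np.linalg.norm(d),P.mean(0))
```

```text
cam in tool [  79.15653675    0.47483398 -178.62404077] axis [-2.69669066e-01  3.36517359e-04  9.62953001e-01] right [-9.56038407e-04  9.99999353e-01 -6.17196400e-04] cam world [ 318.86829274 -455.61808136  383.84137522]
[[558.02015014 181.76895773 255.        ]
 [535.02564128  81.28574876 255.        ]] [[547.45029365 132.60117474 233.        ]] 0.25
77.11041252469252 103.08066124393387 [546.52289571 131.52735324 255.        ]
```

Call:
{"method": "jog_arm", "body": {
  "commands": [
    [0.0,0.02,0.06,0,0,0.05,1],
    [0.02,0.06,0.1,0,0,0.1,1],
    [0.05,0.12,0.125,0,0,0.18,1],
    [0.08,0.175,0.125,0,0,0.26,1],
    [0.115,0.235,0.125,0,0,0.34,1],
    [0.145,0.29,0.125,0,0,0.42,1],
    [0.17,0.345,0.125,0,0,0.42,1],
    [0.2,0.4,0.125,0,0,0.42,1],
    [0.225,0.455,0.125,0,0,0.42,1],
    [0.25,0.51,0.125,0,0,0.42,1]
  ]
}}

```text
clock: 1.6
eef_pos: [494.5, 12.4, 330.6]
eef_rot: [3.141, 0.0, 1.348]
wrist_force: [0.4, -1.0, 0.7]
finger_gap: 94.0
```

Call:
{"method": "jog_arm", "body": {
  "commands": [
    [0.02,0.05,0,0,0,0,1],
    [0.04,0.095,0,0,0,0,1],
    [0.049,0.113,0,0,0,0,1],
    [0.049,0.113,0,0,0,0,1],
    [0.049,0.113,0,0,0,0,0.5],
    [0.049,0.113,0,0,0,0,0.2],
    [0.049,0.113,0,0,0,0,0],
    [0.049,0.113,0,0,0,0,0],
    [0.049,0.113,0,0,0,0,0],
    [0.049,0.113,0,0,0,0,0]
  ]
}}

```text
clock: 2.85
eef_pos: [543.0, 123.3, 330.4]
eef_rot: [3.142, 0.0, 1.347]
wrist_force: [-0.8, 0.9, 0.3]
finger_gap: 37.3
```

Run:
```python
from h import *
c=camera("wrist"); im=c["pixels"]; cv2.imwrite("pics/w1.png",im); import pickle; pickle.dump(c,open("w1.pkl","wb"))
print(manip.read_state()["eef_pos"],manip.read_state()["finger_gap"])
```

```text
[542.97619195 123.35176931 330.42817567] 33.41364304142462
```

View pics/w1.png

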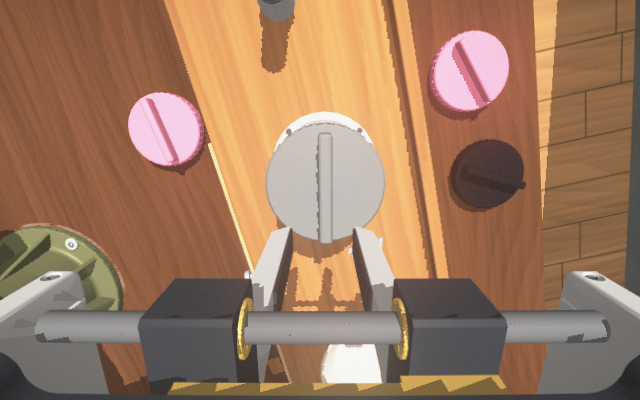

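The wrist view shows the grey lid centred at (325,182), with its bar running from (325,132) to (325,243), nearly in line with the tool. The fingers (282,240) and (365,240) stand just below it in the image.

Run:
```python
from h import *
import pickle; c=pickle.load(open("w1.pkl","rb")); im=c["pixels"]
cv2.imwrite("pics/w1c.png",cv2.resize(im[100:260,240:410],None,fx=3.5,fy=3.5,interpolation=0))
print(im[175,262:390:4].tolist()); print(im[180,305:345].mean(1).astype(int))
```

```text
[[112, 175, 239], [161, 167, 176], [186, 190, 200], [186, 193, 200], [186, 191, 198], [187, 192, 200], [187, 193, 199], [189, 196, 199], [187, 194, 200], [188, 194, 198], [188, 194, 200], [187, 192, 197], [188, 194, 198], [190, 195, 199], [124, 128, 136], [189, 196, 199], [185, 190, 194], [174, 180, 184], [186, 191, 196], [190, 194, 200], [187, 192, 196], [186, 192, 198], [188, 196, 199], [185, 194, 198], [188, 194, 201], [186, 192, 199], [187, 193, 199], [187, 192, 201], [187, 192, 201], [187, 192, 200], [182, 188, 196], [117, 180, 241]]
[194 192 191 191 191 192 192 194 190 192 195 174 123 126 153 173 187 193
 191 192 194 195 192 192 189 176 166 163 193 193 192 191 193 191 194 194
 194 193 191 195]
```

View pics/w1c.png

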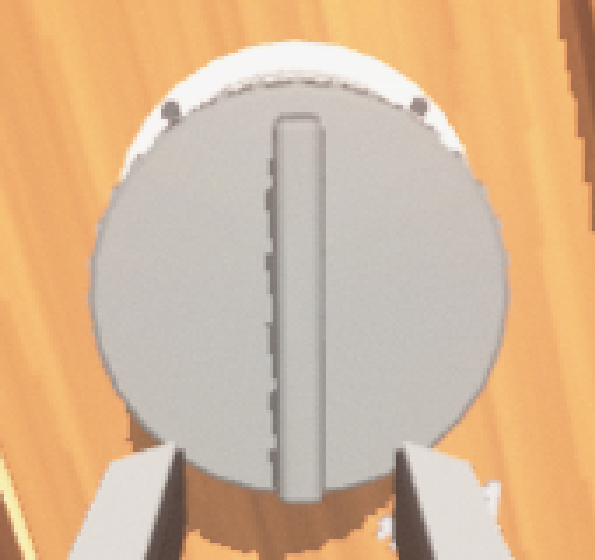

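Run:
```python
from h import *
import pickle; c=pickle.load(open("w1.pkl","rb"))
P=plane(c,[[325.0,132.9],[325.3,242.4]],255);d=P[0]-P[1];print(P,np.degrees(np.arctan2(d[1],d[0])),np.linalg.norm(d),P.mean(0))
Q=plane(c,[[265.0,182],[384.3,182]],230);print(Q,Q.mean(0),np.linalg.norm(Q[0]-Q[1]))
```

```text
[[559.56058477 182.13903341 255.        ]
 [538.68149018  88.34158117 255.        ]] 77.45069449821203 96.09317685308977 [549.12103748 135.24030729 255.        ]
[[495.24085456 149.13219324 230.        ]
 [603.27064241 124.47272104 230.        ]] [549.25574849 136.80245714 230.        ] 110.80850433162357
```

Call:
{"method": "jog_arm", "body": {
  "commands": [
    [0.02,0.02,0,0,0,0,0],
    [0.043,0.045,0,0,0,0,0],
    [0.043,0.045,0,0,0,0,0],
    [0.043,0.045,-0.03,0,0,0,0],
    [0.043,0.045,-0.06,0,0,0,0],
    [0.043,0.045,-0.08,0,0,0,0],
    [0.043,0.045,-0.088,0,0,0,0],
    [0.043,0.045,-0.092,0,0,0,0],
    [0.043,0.045,-0.092,0,0,0,0],
    [0.043,0.045,-0.092,0,0,0,0]
  ],
  "grip_force": 40
}}

```text
clock: 4.15
eef_pos: [586.2, 168.3, 239.2]
eef_rot: [3.141, -0.0, 1.347]
wrist_force: [0.5, -0.1, 0.2]
finger_gap: 0.2
```

Run:
```python
from h import *
c=camera("wrist"); im=c["pixels"]; cv2.imwrite("pics/w2.png",im)
s=manip.read_state(); print(s["eef_pos"],s["finger_gap"],s["wrist_force"])
```

```text
[586.15697803 168.33862307 239.06209485] 0.674711730241292 [-0.53709001 -0.44592097  0.05960844]
```

View pics/w2.png

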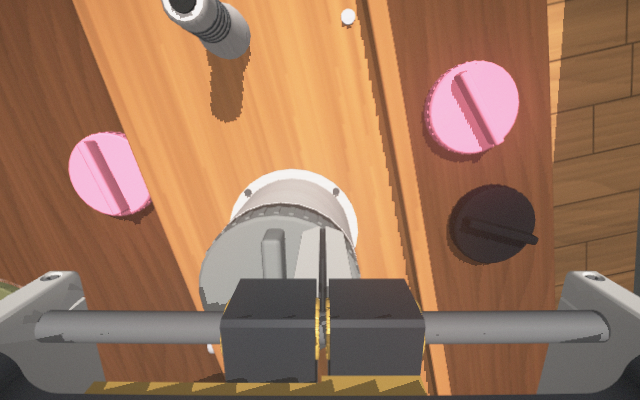

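The closed fingers are on the far (clockwise) side of the bar's +y end. The bar end shows at (272,235) and the finger tips at (322,235), with a gap of roughly 8 mm. Next I push gently.

Call:
{"method": "jog_arm", "body": {
  "commands": [
    [-0.003,0.0005,0,0,0,0,0],
    [-0.005,0.001,0,0,0,0,0],
    [-0.0065,0.0014,0,0,0,0,0],
    [-0.0075,0.0016,0,0,0,0,0],
    [-0.0085,0.0018,0,0,0,0,0],
    [-0.0095,0.002,0,0,0,0,0],
    [-0.0105,0.0022,0,0,0,0,0],
    [-0.0115,0.0024,0,0,0,0,0],
    [-0.0125,0.0026,0,0,0,0,0],
    [-0.0125,0.0026,0,0,0,0,0]
  ]
}}

```text
clock: 5.45
eef_pos: [574.1, 170.8, 238.5]
eef_rot: [3.14, -0.0, 1.347]
wrist_force: [7.0, -0.9, -1.8]
finger_gap: 0.6
```

Run:
```python
import numpy as np
r=np.array([26.1,36.8]); 
for a in [2,4,6,8,10,12,14,16,18,20,24,28,32,36,40,45,50,55,60,65,70,75,80,85]:
    t=np.radians(a); R=np.array([[np.cos(t),-np.sin(t)],[np.sin(t),np.cos(t)]]); print(a,(R@r-r).round(1),round(a/120,3))
```

```text
2 [-1.3  0.9] 0.017
4 [-2.6  1.7] 0.033
6 [-4.   2.5] 0.05
8 [-5.4  3.3] 0.067
10 [-6.8  4. ] 0.083
12 [-8.2  4.6] 0.1
14 [-9.7  5.2] 0.117
16 [-11.2   5.8] 0.133
18 [-12.6   6.3] 0.15
20 [-14.2   6.7] 0.167
24 [-17.2   7.4] 0.2
28 [-20.3   7.9] 0.233
32 [-23.5   8.2] 0.267
36 [-26.6   8.3] 0.3
40 [-29.8   8.2] 0.333
45 [-33.7   7.7] 0.375
50 [-37.5   6.8] 0.417
55 [-41.3   5.7] 0.458
60 [-44.9   4.2] 0.5
65 [-48.4   2.4] 0.542
70 [-51.8   0.3] 0.583
75 [-54.9  -2.1] 0.625
80 [-57.8  -4.7] 0.667
85 [-60.5  -7.6] 0.708
```

Call:
{"method": "jog_arm", "body": {
  "commands": [
    [-0.0013,0.0009,0,0,0,0.017,0],
    [-0.0026,0.0017,0,0,0,0.033,0],
    [-0.004,0.0025,0,0,0,0.05,0],
    [-0.0054,0.0033,0,0,0,0.067,0],
    [-0.0068,0.004,0,0,0,0.083,0],
    [-0.0082,0.0046,0,0,0,0.1,0],
    [-0.0097,0.0052,0,0,0,0.117,0],
    [-0.0112,0.0058,0,0,0,0.133,0],
    [-0.0126,0.0063,0,0,0,0.15,0],
    [-0.0126,0.0063,0,0,0,0.15,0]
  ]
}}

```text
clock: 6.7
eef_pos: [560.7, 177.4, 238.5]
eef_rot: [-3.141, -0.0, 1.662]
wrist_force: [0.1, -0.0, 0.4]
finger_gap: 0.2
```

Run:
```python
from h import *
c=camera("wrist"); im=c["pixels"]; 
d=camera("top")["pixels"]
cv2.imwrite("pics/w3.png",np.vstack([im[130:],cv2.resize(d[165:245,240:340],None,fx=3,fy=3)[:, :].repeat(1,0) if 0 else cv2.copyMakeBorder(cv2.resize(d[165:245,230:350],None,fx=3,fy=3),0,0,0,280,0)]))
s=manip.read_state(); print(s["eef_pos"],s["finger_gap"],s["wrist_force"])
```

```text
[560.82646988 177.30048422 238.50015459] 0.4451129137708326 [-0.19831491  0.20806011  0.43062802]
```

View pics/w3.png

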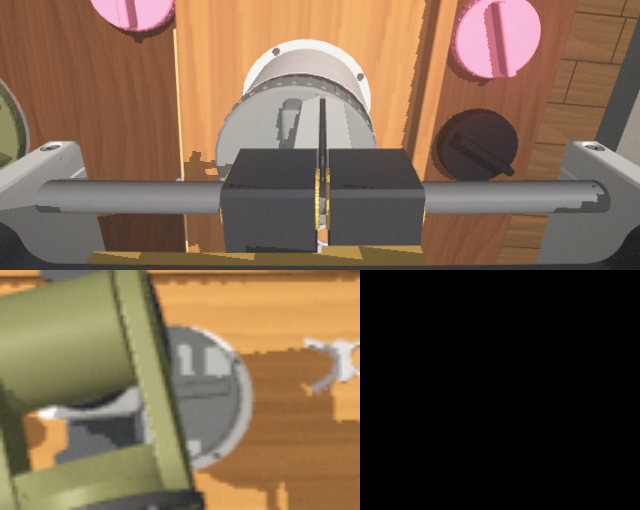

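The bar turned with the fingers and the force fell to about 0, so the seal is broken. Next I spin it on round the arc.

Run:
```python
import numpy as np
r0=np.array([12.8,43.3])
def f(r,L):
  for a in L:
    t=np.radians(a); R=np.array([[np.cos(t),-np.sin(t)],[np.sin(t),np.cos(t)]]); print(a,(R@r-r).round(1)/1000,round(a/120,3))
  return R@r
r=f(r0,[4,8,12,16,20,24,28,32,35,36]); print(r); f(r,[3,7,11,15,19,22,25,27,28,29])
```

```text
4 [-0.0031  0.0008] 0.033
8 [-0.0062  0.0014] 0.067
12 [-0.0093  0.0017] 0.1
16 [-0.0124  0.0019] 0.133
20 [-0.0156  0.0018] 0.167
24 [-0.0187  0.0015] 0.2
28 [-0.0218  0.0009] 0.233
32 [-0.0249  0.0002] 0.267
35 [-0.0272 -0.0005] 0.292
36 [-0.0279 -0.0007] 0.3
[-15.0956839   42.55408709]
3 [-0.0022 -0.0008] 0.025
7 [-0.0051 -0.0022] 0.058
11 [-0.0078 -0.0037] 0.092
15 [-0.0105 -0.0054] 0.125
19 [-0.013  -0.0072] 0.158
22 [-0.0148 -0.0088] 0.183
25 [-0.0166 -0.0104] 0.208
27 [-0.0177 -0.0115] 0.225
28 [-0.0182 -0.0121] 0.233
29 [-0.0187 -0.0127] 0.242
```

Call:
{"method": "jog_arm", "body": {
  "commands": [
    [-0.0031,0.0008,0,0,0,0.033,0],
    [-0.0062,0.0014,0,0,0,0.067,0],
    [-0.0093,0.0017,0,0,0,0.1,0],
    [-0.0124,0.0019,0,0,0,0.133,0],
    [-0.0156,0.0018,0,0,0,0.167,0],
    [-0.0187,0.0015,0,0,0,0.2,0],
    [-0.0218,0.0009,0,0,0,0.233,0],
    [-0.0249,0.0002,0,0,0,0.267,0],
    [-0.0272,-0.0005,0,0,0,0.292,0],
    [-0.0279,-0.0007,0,0,0,0.3,0]
  ]
}}

```text
clock: 8.05
eef_pos: [533.0, 176.5, 238.5]
eef_rot: [3.141, 0.0, 2.29]
wrist_force: [0.5, 0.0, -0.4]
finger_gap: 0.2
```

Call:
{"method": "jog_arm", "body": {
  "commands": [
    [-0.0022,-0.0008,0,0,0,0.025,0],
    [-0.0051,-0.0022,0,0,0,0.058,0],
    [-0.0078,-0.0037,0,0,0,0.092,0],
    [-0.0105,-0.0054,0,0,0,0.125,0],
    [-0.013,-0.0072,0,0,0,0.158,0],
    [-0.0148,-0.0088,0,0,0,0.183,0],
    [-0.0166,-0.0104,0,0,0,0.208,0],
    [-0.0177,-0.0115,0,0,0,0.225,0],
    [-0.0182,-0.0121,0,0,0,0.233,0],
    [-0.0187,-0.0127,0,0,0,0.242,0]
  ]
}}

```text
clock: 9.3
eef_pos: [514.3, 163.8, 238.5]
eef_rot: [3.142, 0.0, 2.797]
wrist_force: [-0.6, 1.1, -0.2]
finger_gap: 0.2
```

Run:
```python
from h import *
c=camera("wrist"); im=c["pixels"]; cv2.imwrite("pics/w4.png",im)
s=manip.read_state(); print(s["eef_pos"],s["eef_rot"],s["finger_gap"],s["wrist_force"],s["joints"])
```

```text
[514.26560633 163.78507493 238.45040581] [-3.14158811e+00 -1.00960542e-05  2.79827618e+00] 0.4226180648753492 [ 0.16094332  0.32502229 -0.62142409] [ 2.40460377e-01  2.53088010e-01  1.50336304e+00  1.80613430e-06
  1.38515254e+00 -9.87019808e-01]
```

View pics/w4.png

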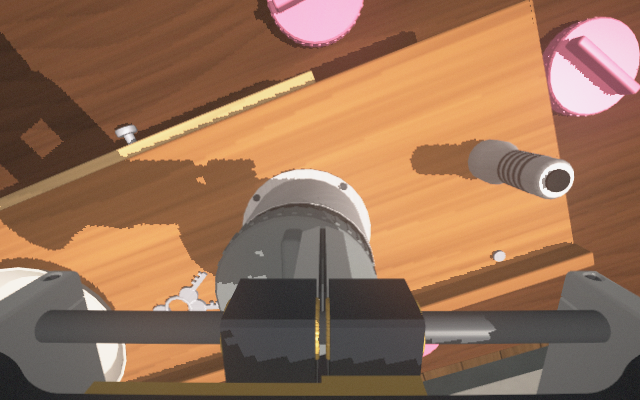

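The bar is still parallel to the fingers, at (291,240), so the lid angle is about 83°. I'll back off, rise, open partly and look from above.

Call:
{"method": "jog_arm", "body": {
  "commands": [
    [0.003,0.008,0,0,0,0,0],
    [0.003,0.008,0.03,0,0,0,0],
    [0.003,0.008,0.07,0,0,0,0.45],
    [0.015,-0.01,0.092,0,0,0,0.45],
    [0.034,-0.03,0.092,0,0,0,0.45],
    [0.034,-0.03,0.092,0,0,0,0.45],
    [0.034,-0.03,0.092,0,0,0,0.45],
    [0.034,-0.03,0.092,0,0,0,0.45],
    [0.034,-0.03,0.092,0,0,0,0.45],
    [0.034,-0.03,0.092,0,0,0,0.45]
  ]
}}

```text
clock: 10.6
eef_pos: [548.2, 134.1, 330.5]
eef_rot: [3.142, 0.0, 2.797]
wrist_force: [-0.6, -0.1, 0.2]
finger_gap: 42.3
```

Run:
```python
from h import *
c=camera("wrist"); im=c["pixels"]; import pickle; pickle.dump(c,open("w5.pkl","wb"))
cv2.imwrite("pics/w5.png",cv2.resize(im[90:290,220:430],None,fx=3,fy=3,interpolation=0))
s=manip.read_state(); print(s["eef_pos"],s["eef_rot"],s["finger_gap"],s["wrist_force"])
```

```text
[548.18952302 133.97887536 330.5021475 ] [3.14155178e+00 7.56196819e-05 2.79691882e+00] 42.39673405201024 [ 0.17486021 -0.2272094  -0.08459763]
```

View pics/w5.png

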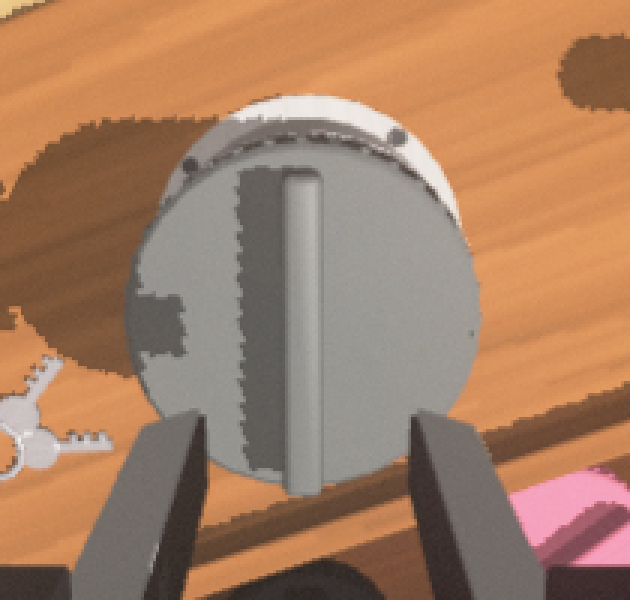

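Run:
```python
from h import *
import pickle; c=pickle.load(open("w5.pkl","rb"))
P=plane(c,[[321.0,148.3],[321.0,254.1]],255);d=P[0]-P[1];print(P,np.degrees(np.arctan2(d[1],d[0])),np.linalg.norm(d),P.mean(0))
Q=plane(c,[[220+126/3,190],[220+481/3,190]],230);print(Q.mean(0),np.linalg.norm(Q[0]-Q[1]))
```

```text
[[502.81255647 149.27520613 255.        ]
 [592.36262708 116.93882031 255.        ]] 160.14543070477728 95.20954255604781 [547.58759177 133.10701322 255.        ]
[542.12778668 135.13992102 230.        ] 110.7498610838886
```

The lid centre is (547.6,133.1) and the bar is at 160.1°, which makes the lid angle 82.7°, inside the free range. The fingers straddle the bar, so I grip it.

Call:
{"method": "jog_arm", "body": {
  "commands": [
    [0,-0.001,-0.03,0,0,0,0.45],
    [0,-0.001,-0.06,0,0,0,0.45],
    [0,-0.001,-0.083,0,0,0,0.45],
    [0,-0.001,-0.092,0,0,0,0.45],
    [0,-0.001,-0.0935,0,0,0,0.45],
    [0,-0.001,-0.0935,0,0,0,0.45],
    [0,-0.001,-0.0935,0,0,0,0],
    [0,-0.001,-0.0935,0,0,0,0],
    [0,-0.001,-0.0935,0,0,0,0],
    [0,-0.001,-0.0935,0,0,0,0]
  ],
  "grip_force": 20
}}

```text
clock: 11.9
eef_pos: [548.3, 132.8, 237.1]
eef_rot: [3.142, 0.0, 2.797]
wrist_force: [-0.3, -0.5, 1.3]
finger_gap: 11.7
```

Call:
{"method": "jog_arm", "body": {
  "commands": [
    [0,0,0,0,0,0,0],
    [0,0,0,0,0,0,0],
    [0,0,0,0,0,0,0],
    [0,0,0.002,0,0,0,0],
    [0,0,0.004,0,0,0,0],
    [0,0,0.007,0,0,0,0],
    [0,0,0.01,0,0,0,0],
    [0,0,0.015,0,0,0,0],
    [0,0,0.02,0,0,0,0],
    [0,0,0.025,0,0,0,0]
  ]
}}

```text
clock: 13.15
eef_pos: [547.3, 135.5, 258.9]
eef_rot: [3.14, -0.006, 2.799]
wrist_force: [0.6, 0.5, -2.1]
finger_gap: 11.7
```

Run:
```python
from h import *
c=camera("side"); w=camera("wrist")
a=cv2.resize(c["pixels"][110:250,240:440],None,fx=3,fy=3); cv2.imwrite("pics/s6.png",a); cv2.imwrite("pics/w6.png",w["pixels"])
s=manip.read_state(); print(s["eef_pos"],s["eef_rot"],s["finger_gap"],s["wrist_force"],s["moment"],s["joints"])
```

```text
[548.17246847 133.5384827  261.80790894] [ 3.14140476e+00 -8.54162197e-04  2.79767730e+00] 12.119204144304897 [ 0.08903457 -0.08677959 -0.82766035] [ 0.17033917 -0.03437304  0.00250692] [ 1.73754977e-01  2.96297219e-01  1.39517111e+00  5.90211655e-04
  1.45077361e+00 -1.05319678e+00]
```

View pics/s6.png

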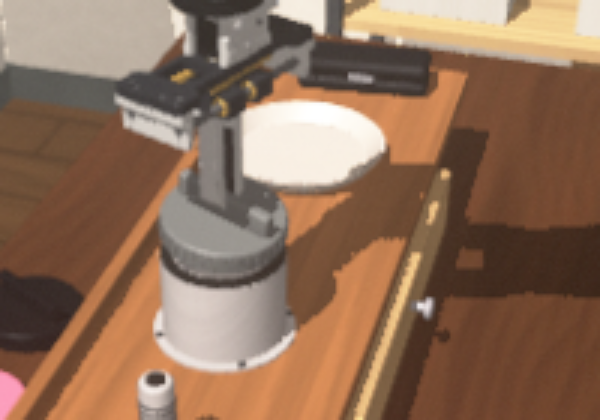

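View pics/w6.png

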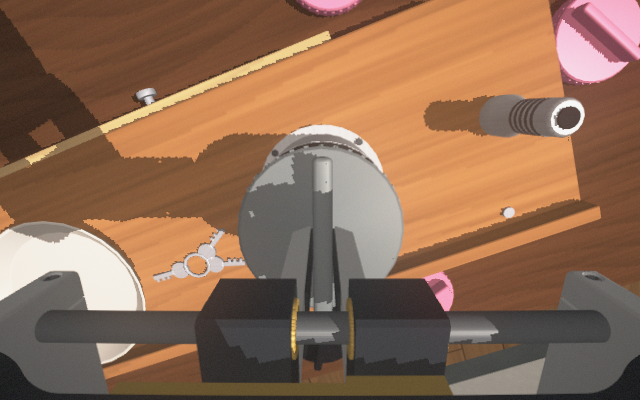

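The lid came off level, with its skirt clear of the neck at (320,150) in the wrist view. The force is −0.8 N, about the lid's weight. Next I carry it to the dish at about (566,−182).

Call:
{"method": "jog_arm", "body": {
  "commands": [
    [0,0,0.02,0,0,0,0],
    [0,0,0.04,0,0,0,0],
    [0.002,-0.015,0.055,0,0,0,0],
    [0.004,-0.045,0.06,0,0,0,0],
    [0.006,-0.085,0.06,0,0,0,0],
    [0.008,-0.13,0.06,0,0,0,0],
    [0.01,-0.175,0.06,0,0,0,0],
    [0.013,-0.22,0.06,0,0,0,0],
    [0.015,-0.26,0.06,0,0,0,0],
    [0.017,-0.29,0.06,0,0,0,0]
  ]
}}

```text
clock: 14.5
eef_pos: [564.8, -160.0, 322.1]
eef_rot: [-3.141, 0.0, 2.795]
wrist_force: [0.7, 0.8, -1.6]
finger_gap: 11.8
```

Call:
{"method": "jog_arm", "body": {
  "commands": [
    [0.001,-0.015,0,0,0,0,0],
    [0.001,-0.025,0,0,0,0,0],
    [0.001,-0.026,0,0,0,0,0],
    [0.001,-0.026,0,0,0,0,0],
    [0.001,-0.026,0,0,0,0,0],
    [0.001,-0.026,0,0,0,0,0],
    [0.001,-0.026,0,0,0,0,0],
    [0.001,-0.026,0,0,0,0,0],
    [0.001,-0.026,0,0,0,0,0],
    [0.001,-0.026,0,0,0,0,0]
  ]
}}

```text
clock: 15.75
eef_pos: [566.3, -183.2, 321.9]
eef_rot: [-3.142, -0.0, 2.797]
wrist_force: [-0.7, 0.7, -0.7]
finger_gap: 11.8
```

Run:
```python
from h import *
c=camera("side"); w=camera("wrist"); t=camera("top")
a=cv2.resize(c["pixels"][60:240,240:440],None,fx=2,fy=2); b=cv2.resize(t["pixels"][150:250,340:520],None,fx=3,fy=3)[:300,:400]
b=cv2.copyMakeBorder(b,0,60,0,0,0)
cv2.imwrite("pics/s7.png",np.hstack([a,b])); cv2.imwrite("pics/w7.png",w["pixels"])
s=manip.read_state(); print(s["clock"],s["eef_pos"],s["eef_rot"],s["finger_gap"],s["wrist_force"])
```

```text
15.9 [ 566.30390734 -183.18846703  321.94499812] [-3.14156559e+00  3.40913235e-05  2.79673313e+00] 12.315716470719712 [ 0.90247483 -0.85614527 -1.38962109]
```

View pics/s7.png

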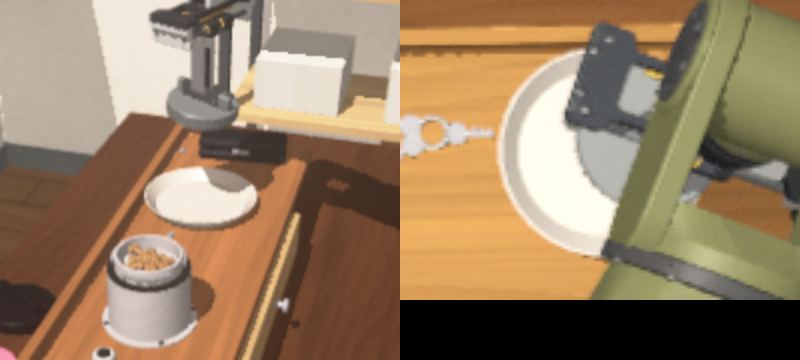

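View pics/w7.png

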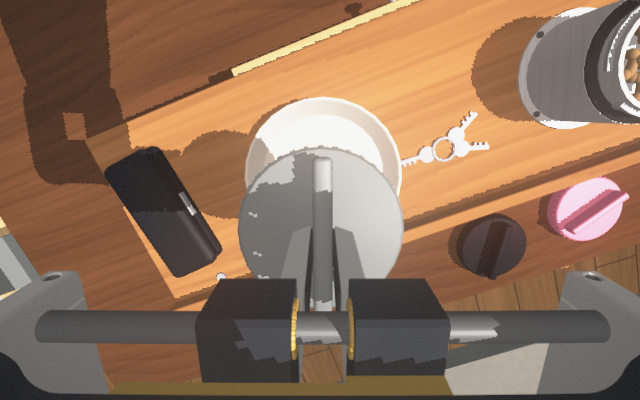

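The lid is held level over the dish. In the wrist view the dish rim's left, top and right are at about (246,170), (323,97) and (401,172). I'll cross-check the dish centre from those.

Run:
```python
from h import *
c=camera("wrist"); im=c["pixels"]
hsv=cv2.cvtColor(im,cv2.COLOR_BGR2HSV)
m=((hsv[...,1]<45)&(hsv[...,2]>110)).astype(np.uint8); m[:,:238]=0; m[:,408:]=0;m[:90]=0
pts=[]
for r in range(105,165,5):
    x=np.where(m[r])[0]
    if len(x): pts+= [[x.min()-.5,r],[x.max()+.5,r]] if x.max()<402 else [[x.min()-.5,r]]
for k in range(300,350,10):
    y=np.where(m[:,k])[0]; pts.append([k,y.min()-.5])
print(pts[:6])
P=plane(c,pts,142)[:,:2]
from scipy.optimize import least_squares
f=least_squares(lambda q:np.hypot(*(P-q[:2]).T)-94,[566,-182],loss="soft_l1"); print(f.x,np.abs(f.fun).max(),f.fun.round(1))
```

```text
[[np.float64(286.5), 105], [np.float64(358.5), 105], [np.float64(279.5), 110], [np.float64(366.5), 110], [np.float64(271.5), 115], [np.float64(373.5), 115]]
[ 568.48441805 -183.05607451] 1.2835210615742625 [ 0.9  0.4 -0.  -0.1  0.7 -0.   0.4 -0.5 -0.2 -0.2 -0.1 -0.1 -0.4 -0.4
 -1.2 -0.2 -0.6 -0.6 -0.5 -0.5 -1.1 -1.1 -1.3  0.   0.7  0.8 -0.1  0.5]
```

Call:
{"method": "jog_arm", "body": {
  "commands": [
    [0.001,0,-0.025,0,0,0,0],
    [0.001,0,-0.06,0,0,0,0],
    [0.001,0,-0.095,0,0,0,0],
    [0.001,0,-0.125,0,0,0,0],
    [0.001,0,-0.145,0,0,0,0],
    [0.001,0,-0.155,0,0,0,0],
    [0.001,0,-0.16,0,0,0,0],
    [0.001,0,-0.162,0,0,0,0],
    [0.001,0,-0.162,0,0,0,0],
    [0.001,0,-0.162,0,0,0,0]
  ]
}}

```text
clock: 17.2
eef_pos: [567.8, -183.5, 161.0]
eef_rot: [-3.141, 0.002, 2.797]
wrist_force: [3.1, -1.2, 7.0]
finger_gap: 12.0
```

Call:
{"method": "jog_arm", "body": {
  "commands": [
    [0,0,-0.001,0,0,0,0],
    [0,0,-0.002,0,0,0,0],
    [0,0,-0.003,0,0,0,0],
    [0,0,-0.0035,0,0,0,0],
    [0,0,-0.004,0,0,0,0],
    [0,0,-0.0045,0,0,0,0],
    [0,0,-0.005,0,0,0,0],
    [0,0,-0.0055,0,0,0,0],
    [0,0,-0.006,0,0,0,0],
    [0,0,-0.006,0,0,0,0]
  ]
}}

```text
clock: 18.45
eef_pos: [568.7, -183.9, 158.5]
eef_rot: [-3.141, 0.007, 2.797]
wrist_force: [-5.0, 0.1, 32.0]
finger_gap: 11.9
```

Contact came about 8 mm early, with 32 N now. I'll ease up and look.

Call:
{"method": "jog_arm", "body": {
  "commands": [
    [0,0,0.002,0,0,0,0],
    [0,0,0.004,0,0,0,0],
    [0,0,0.005,0,0,0,0],
    [0,0,0.005,0,0,0,0],
    [0,0,0.005,0,0,0,0],
    [0,0,0.005,0,0,0,0],
    [0,0,0.005,0,0,0,0],
    [0,0,0.005,0,0,0,0],
    [0,0,0.005,0,0,0,0],
    [0,0,0.005,0,0,0,0]
  ]
}}

```text
clock: 19.7
eef_pos: [567.3, -183.2, 158.9]
eef_rot: [3.142, -0.0, 2.797]
wrist_force: [-0.3, -0.5, -0.5]
finger_gap: 12.4
```

Run:
```python
from h import *
c=camera("side"); w=camera("wrist"); t=camera("top")
a=cv2.resize(c["pixels"][60:180,270:400],None,fx=6,fy=4.9)
cv2.imwrite("pics/s8.png",a); cv2.imwrite("pics/w8.png",w["pixels"])
cv2.imwrite("pics/t8.png",cv2.resize(t["pixels"][140:260,340:520],None,fx=4,fy=4))
s=manip.read_state(); print(s["clock"],s["eef_pos"],s["eef_rot"],s["finger_gap"],s["wrist_force"],s["moment"])
```

```text
19.85 [ 567.30670108 -183.19876717  158.89947484] [-3.14157173e+00  3.77055139e-05  2.79674780e+00] 11.769911529277195 [-0.00814044  0.26154029 -1.03813046] [-0.00067062 -0.18673768 -0.03162237]
```

View pics/s8.png

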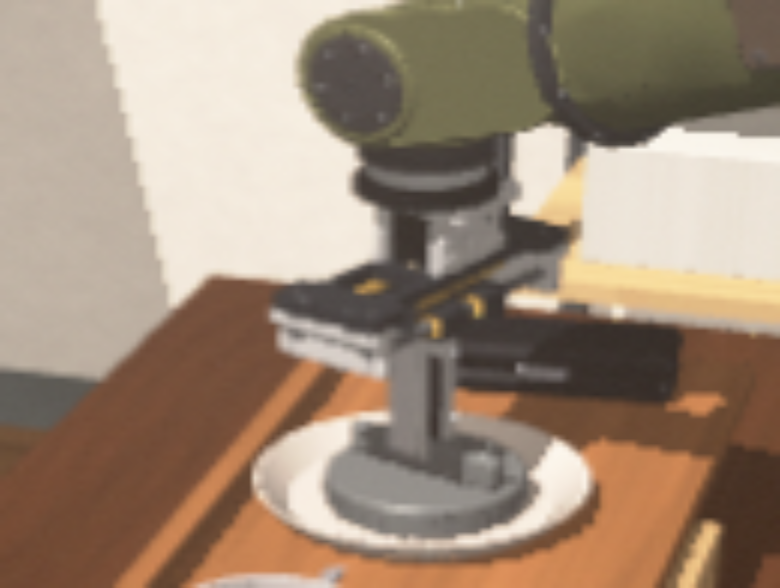

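View pics/w8.png

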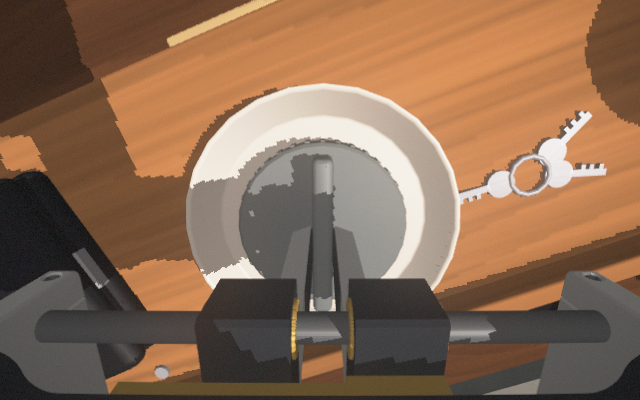

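View pics/t8.png

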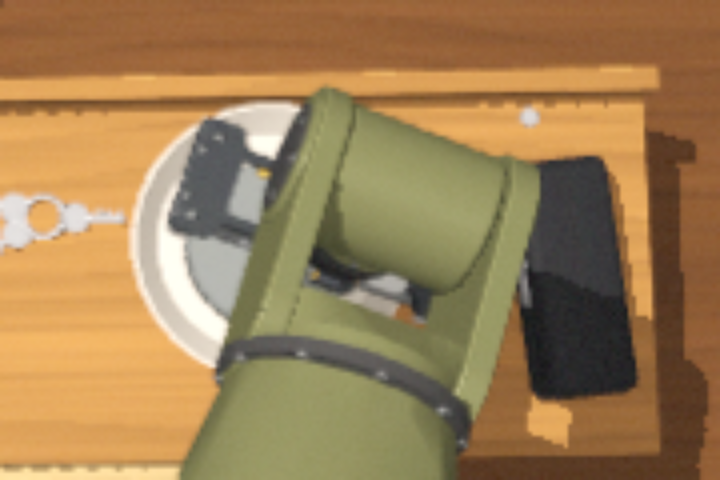

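Run:
```python
from h import *
s=manip.read_state(); c=camera("wrist"); im=c["pixels"]; S=camera("side")
cv2.imwrite("pics/w9.png",cv2.resize(im[120:320,220:430],None,fx=3,fy=3,interpolation=0))
cv2.imwrite("pics/s9.png",cv2.resize(S["pixels"][130:180,305:375],None,fx=11,fy=11,interpolation=cv2.INTER_CUBIC))
x,y=567.3,-183.2
# predicted silhouettes in side view
for zo in (125,128,131,134):
    a=np.linspace(0,2*np.pi,200); r=56
    for nm,z in(("bot",zo),("top",zo+23)):
        q=proj(S,np.c_[x+r*np.cos(a),y+r*np.sin(a),0*a+z]); print(zo,nm,"x",q[:,0].min().round(1),q[:,0].max().round(1),"y",q[:,1].min().round(1),q[:,1].max().round(1))
    u=np.array([np.cos(2.797),np.sin(2.797)]);print("bar end top",proj(S,[[x-49*u[0],y-49*u[1],zo+45],[x+49*u[0],y+49*u[1],zo+45]]).round(1).tolist())
q=proj(S,np.c_[x+94*np.cos(a),y+94*np.sin(a),0*a+142]);print("rim",q.min(0),q.max(0))
# wrist: disc widths
for zt in (140,145,148,151,154,157,160):
    P=plane(c,[[239,215],[406,215]],zt);print(zt,np.linalg.norm(P[0]-P[1]).round(1), proj(c,[[x+49*u[0],y+49*u[1],zt+22]]).round(1).tolist())
```

```text
125 bot x 322.3 355.8 y 152.4 169.3
125 top x 322.3 356.1 y 146.5 163.2
bar end top [[327.4, 144.5], [351.5, 153.1]]
128 bot x 322.3 355.8 y 151.6 168.5
128 top x 322.3 356.1 y 145.7 162.4
bar end top [[327.4, 143.7], [351.6, 152.3]]
131 bot x 322.3 355.9 y 150.8 167.7
131 top x 322.3 356.1 y 144.9 161.6
bar end top [[327.4, 142.9], [351.6, 151.5]]
134 bot x 322.3 355.9 y 150.1 166.9
134 top x 322.2 356.2 y 144.1 160.8
bar end top [[327.4, 142.1], [351.6, 150.7]]
rim [310.8495991  142.78575944] [367.50149375 171.02280189]
140 113.2 [[322.2, 162.6]]
145 110.4 [[322.1, 164.0]]
148 108.6 [[322.1, 165.0]]
151 106.9 [[322.1, 165.9]]
154 105.2 [[322.1, 166.9]]
157 103.5 [[322.1, 167.9]]
160 101.8 [[322.1, 169.0]]
```

View pics/s9.png

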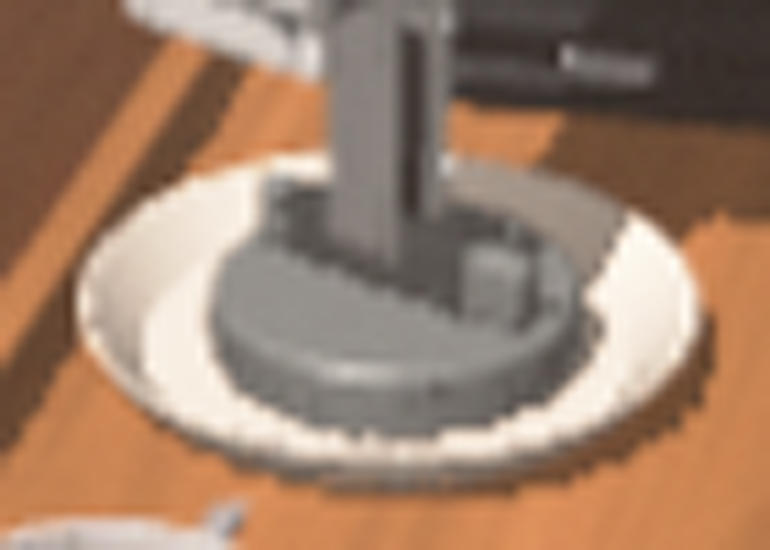

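View pics/w9.png

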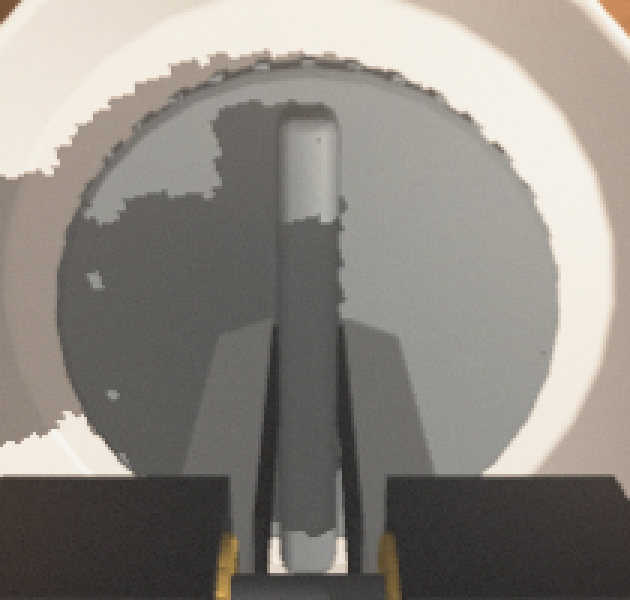

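The side view puts the lid's lower edge at row 169.5, which means z≈125, so it is level and practically on the dish floor. The bar must have settled about 7 mm lower in the grip than I reckoned. I'll lower by the last fraction until there is light contact.

Call:
{"method": "jog_arm", "body": {
  "commands": [
    [0,0,-0.0003,0,0,0,0],
    [0,0,-0.0005,0,0,0,0],
    [0,0,-0.0007,0,0,0,0],
    [0,0,-0.0009,0,0,0,0],
    [0,0,-0.001,0,0,0,0],
    [0,0,-0.001,0,0,0,0],
    [0,0,-0.001,0,0,0,0],
    [0,0,-0.001,0,0,0,0],
    [0,0,-0.001,0,0,0,0],
    [0,0,-0.001,0,0,0,0]
  ]
}}

```text
clock: 21.2
eef_pos: [567.4, -183.2, 158.7]
eef_rot: [-3.141, 0.001, 2.797]
wrist_force: [-4.2, 1.6, 8.0]
finger_gap: 11.7
```

Run:
```python
from h import *
F=[];Z=[]
for i in range(4):
    camera("wrist"); s=manip.read_state(); F.append(s["wrist_force"]);Z.append(s["eef_pos"][2])
print(np.mean(F,0),np.std(F,0),Z,s["clock"])
```

```text
[-3.60604995  1.40821822  7.9957495 ] [0.59105793 0.34550098 0.4670031 ] [np.float64(158.7305376618398), np.float64(158.72033461168778), np.float64(158.7361919465923), np.float64(158.72023074126773)] 21.4
```

The lid is firmly on the floor (8 N). I'll ease by about 0.7 mm, then open.

Call:
{"method": "jog_arm", "body": {
  "commands": [
    [0,0,0.0004,0,0,0,0],
    [0,0,0.0007,0,0,0,0],
    [0,0,0.0007,0,0,0,0],
    [0,0,0.0007,0,0,0,0.16],
    [0,0,0.0007,0,0,0,0.22],
    [0,0,0.0007,0,0,0,0.3],
    [0,0,0.0007,0,0,0,0.4],
    [0,0,0.0007,0,0,0,0.4],
    [0,0,0.0007,0,0,0,0.4],
    [0,0,0.0007,0,0,0,0.4]
  ]
}}

```text
clock: 22.65
eef_pos: [567.3, -183.2, 158.6]
eef_rot: [-3.142, -0.0, 2.797]
wrist_force: [0.1, -0.5, -0.1]
finger_gap: 37.6
```

Call:
{"method": "jog_arm", "body": {
  "commands": [
    [0,0,0.01,0,0,0,0.4],
    [0,0,0.03,0,0,0,0.4],
    [0,0,0.07,0,0,0,0.4],
    [0,0,0.12,0,0,0,0.4],
    [-0.04,0,0.15,0,0,0,0.4],
    [-0.1,0,0.15,0,0,0,0.4],
    [-0.15,0,0.15,0,0,0,0.4],
    [-0.2,0,0.15,0,0,0,0.4],
    [-0.2,0,0.15,0,0,0,0.4],
    [-0.2,0,0.15,0,0,0,0.4]
  ]
}}

```text
clock: 23.9
eef_pos: [367.7, -183.3, 309.4]
eef_rot: [-3.141, 0.001, 2.796]
wrist_force: [0.0, -0.2, -0.4]
finger_gap: 37.8
```

Run:
```python
from h import *
t=camera("top"); S=camera("side"); s=manip.read_state(); print(s["clock"],s["eef_pos"],s["wrist_force"],s["finger_gap"])
cv2.imwrite("pics/t10.png",t["pixels"]); cv2.imwrite("pics/s10.png",cv2.resize(S["pixels"][110:290,220:420],None,fx=3,fy=3))
```

```text
24.0 [ 368.01078526 -183.18574564  308.69333443] [-0.38862639 -0.89060217 -0.29844655] 37.68373312801408
```

View pics/t10.png

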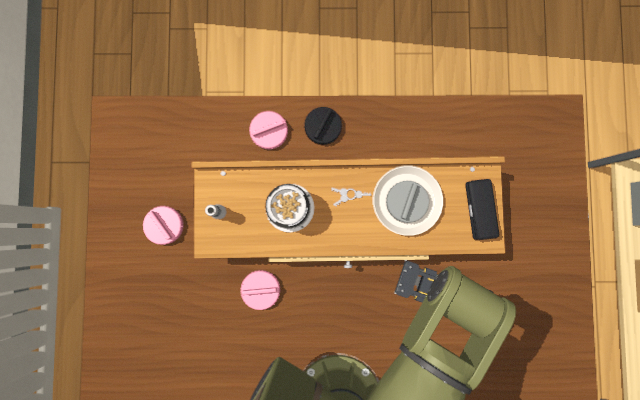

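View pics/s10.png

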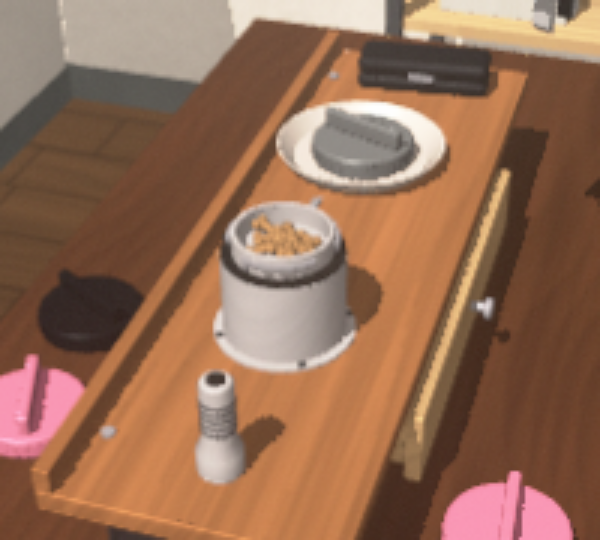

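The top view shows the lid lying flat in the middle of the dish (408,201), bar up. The tub is open, with its contents at (289,205). The keys, case and torch look the same as in the first picture, and the arm is clear.

Run:
```python
from h import *
a=cv2.imread("pics/top0.png"); b=cv2.imread("pics/t10.png")
d=cv2.absdiff(a,b).max(2)
for n,(x0,y0,x1,y1) in dict(keys=(328,182,371,210),case=(462,174,502,246),torch=(200,200,232,226),rim=(371,164,445,238)).items(): print(n,(d[y0:y1,x0:x1]>40).sum())
print(manip.sign_off())
```

```text
keys 35
case 0
torch 0
rim 1577
the job is handed in; nothing more can be done
None
```

I broke the stuck lid loose by pushing one end of its grip bar anticlockwise. It needed only a light push: 7 N at the one reading I took before it gave. I then spun it to about 83°, gripped the bar, lifted the lid off and set it in the white dish. I handed the job in shortly after 24 s on the robot's clock.

**Final checks:**
- **Lid:** it lies flat, bar up, in the middle of the dish. The arm was clear and the wrist force was about zero.
- **Glasses case and torch:** neither changed between the first and last top pictures.
- **Keys:** 35 pixels changed in the area around them. They look to be in the same place and nothing touched them. It may be the tub's changed shadow or the dish's edge in that area, but I handed in without checking which.

**What did not go to plan:**
- **Setting down:** the lid met the dish about 7 mm earlier than I had worked out, probably because the bar slipped in the grip as I lifted. This briefly pressed the lid on the dish with 32 N, so I eased off, set it down again at about 8 N and eased once more before letting go.
- **Camera agreement:** the top and wrist cameras disagreed by 2 to 4 mm on where the lid was and about 2 mm on the dish, which was within the room available.

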